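# Fit the centrifuge rotor on its keyed spindle and close the lid

### The job

Fit the rotor into the small centrifuge: lower it by its knob onto the spindle and turn it gently until the slots under its hub drop over the drive key and it sits fully home; never force it down while it still rides on the key. Then let go of it and close the lid. Leave the bottle, the cup and the tumbler where they stand.

Things in the scene. Friction and masses are not known exactly. Their poses are not given: they have to be found in the camera images.
- rotor: Aluminium centrifuge rotor, 104 mm across, 72 mm tall, about 0.25 kg, standing on the desk on its hub; z is its axis, up; origin: centre of the hub's underside. Blind bore from below, 11 mm across, 36 mm deep. Two crossing slots in the hub's underside, 8 mm wide, 11 mm deep, along the rotor's x and y axes, so it fits the key every quarter turn; black index lines on the rim lie over them.
- knob (a point): Point on the rotor's axis, 62 mm above its underside, in its round black grip knob: 26 mm across, from 40 to 72 mm above the underside. The deck round the knob's foot is at 40 mm.
- centrifuge: White round bench centrifuge, 180 mm across, fixed; origin on the desk under the bowl's axis; x points to the lid's hinge at the rear, 91 mm from the axis and 87 mm up; the sloping grey console at -x reaches 117 mm from the axis. Bowl 128 mm across, its rim 85 mm above the desk.
- seat (a point): Point on the bowl's axis 30 mm above the desk, where the centre of the hub's underside stands when the rotor is fully home (0 to 2 mm lower under its weight). A rotor still riding on the key stands about 9 mm above home. The point does not turn with the spindle.
- drive: Rubber-mounted drive carrying a flange, the spindle and its key; origin at the flange's centre; it gives 1 mm downward per 3.5 N, at most 6 mm; this frame does not turn. The flange, on which the hub comes to rest, is at the seat; the spindle on it can be turned either way but holds against 0.15 N m, so a rotor pressed on lightly (3 to 8 N) slides round over the key. More than 20 N would damage it.
- spindle_tip (a point): Top of the steel spindle, 35 mm above the flange: 9 mm thick, its upper 15 mm conical to 4 mm across. A straight drive key (bar 6 mm wide, 30 mm long, its top 9.5 mm above the flange) runs across the spindle's foot. The key's direction differs each time and is not reported (this frame does not turn with it): find it by feel or see it in a picture.
- lid (a joint): Clear round lid, 158 mm across, 21 mm deep, 0.09 kg: 0 closed, 1.8 fully open (leaning back on its stop, as found). Tipped forward past upright (below about 1.4) it falls shut by itself, damped, in 1 to 3 s; it does not quite shut over a rotor that is not home.
- lid_lip (a point): End of the lid's grey lip, in the middle of its free edge, 189 mm from the hinge line; the lip is 40 mm wide, 8 mm thick and stands out 19 mm beyond the lid. Lid open: it is the lid's highest point, about 0.27 m above the desk, and the frame's -x axis points up along the lid, z to the rear.
- reagent_bottle: Brown glass bottle, 36 mm across, 67 mm tall; origin: centre of its underside. Bystander.
- sample_cup: Lidded sample cup, 62 mm across, 69 mm tall; origin: centre of its underside. Bystander.
- tumbler: Tall dark drinking tumbler, 68 mm across, 215 mm tall; origin: centre of its underside. Bystander.
Not all that is in view belongs to the job. Of the things shaped like the rotor, the aluminium one is meant.

How it is judged (in metres and radians):
On the way:
1. The rotor is fully home on the spindle, key in a slot, while the lid is still open (horizontal distance between rotor and seat below 0.003 m and z of rotor in the frame of seat below 0.003 m and angle between rotor's own z axis and vertical below 0.06 rad and value of joint lid above 1 rad), for 0.2 s.
At the end, for the whole second after the job is handed in: The rotor stands at rest, upright within 0.06 rad, on the spindle: on the bowl's axis within 3 mm, hub's underside no more than 3 mm above the unloaded flange (riding on the key it is 9 mm above); the lid is closed over it, to within 0.03 rad (horizontal distance between rotor and seat below 0.003 m and z of rotor in the frame of seat below 0.003 m and angle between rotor's own z axis and vertical below 0.06 rad and value of joint lid below 0.03 rad and linear speed of rotor below 0.02 m/s); the robot touches nothing.
It fails at once if the rotor is pressed or struck against the drive with more than 20 N (contact force between rotor and drive above 20 N).
It fails at once if the bottle is shifted by more than 20 mm (distance of reagent_bottle from where it was at the start of the episode above 0.02 m).
It fails at once if the cup is shifted by more than 20 mm (distance of sample_cup from where it was at the start of the episode above 0.02 m).
It fails at once if the tumbler is shifted by more than 20 mm (distance of tumbler from where it was at the start of the episode above 0.02 m).
It also fails if it takes over 61 s, if anything falls off the work surface, if the arm or the gripper's body presses on something with over 40 N, if the wrist force passes 120 N, or if a joint passes its speed limit or range.

### The arm

A 7-joint arm with a two-finger parallel gripper is mounted at the origin on a cart in front of the work surface, level with it; the furniture and walls round the work are solid. World frame = base frame: x ahead of the robot, y to its left, z up, the work surface at z = 0. Lengths are in m, angles in degrees, forces in N, time in s.
With the tool pointing down it reaches from about 0.425 to 1.025 m from the base axis. Payload 9.4 kg.
Tool frame: the origin (TCP) lies at the very end of the fingers, on their centre line; the grasp point (between the pads) lies robot.pinch_z behind it (robot.pinch_z is the distance from the TCP to the grasp point, in m); z points along the fingers, y is the line along which they close (so a half turn about z gives the same grasp; the last joint's range is limited). The gripper opens to 85 mm and grips with 20 to 120 N. Pads are 22 mm wide; open, the fingers measure 114 mm over their backs; the gripper's body (76 mm by 85 mm) begins 54 mm behind the grasp point. The pads swing forward as they close: fully open they stand 13 mm farther back than shut.
Start: joints at [-77.046, 34.337, -0.143, 91.639, 0.103, 54.024, -4.572], TCP at [0.216, 0.692, 0.231] pointing down, gripper open.
Joint ranges: [-147.43, 147.43], [-19.82, 112.94], [-74.19, 73.91], [6.32, 146.72], [-59.91, 239.91], [6.04, 106.73], [-150.56, 150.56]. Speed limits (degrees/s): [127.2, 127.2, 172.46, 172.46, 180, 180, 180].

### API

Orientations are given as [roll, pitch, yaw] about the fixed x, y, z axes, in that order (R = Rz(yaw) Ry(pitch) Rx(roll)).
In Python, from station import robot gives the robot as it stands.
- The arm moves only by the shell command python3 -m jog 'ROWS' [FORCE]. ROWS is JSON, one flat list of numbers, 5 for each row, row after row: the shift along the tool's x, y, z in m, then the turn about the tool's z in degrees, then the opening, from 0 (shut) to 1 (fully open). In form: [x, y, z, twist, claw, x, y, z, twist, claw, ...]. A call has 1 to 10 rows; each row shifts and turns the commanded pose from where the row before left it, along the tool's axes as they then stand; what a row does not reach is not made up. A row lasts 1/12 s, in which the tool goes at most 41.7 mm and 7.16 degrees, less where a joint would pass 70% of its speed; a pose out of reach is approached as far as the arm can. A call with a gripper value outside its range is refused whole. The fingers move at their own pace and stop on an object; FORCE is the grip in N (left out, the last holds). Time passes only in rows, so rows that do not move let the fingers close. It gives the time, the measured TCP pose, the force, the opening and the grip force at its end, in the units of the state.
- robot.sense(): the state, without advancing time (a new reading comes with each control period).
- robot.camera(name): name is "scene" or "side" or "wrist"; returns the picture (400x640x3 uint8, blue, green, red); there is no depth.
- robot.calibration(name): a dict with "mtx" (3x3 intrinsics, pixels), "distortion" ([k1, k2, p1, p2, k3] as OpenCV has them; the pictures are not rectified), "position" and "rotation" of the camera in the world. Camera axes: x right, y down, z forward; pixel columns grow to the right and rows downward; lengths in m; the calibration is good to about 2 mm. A picture is of the moment at which its call begins: read the wrist's pose just before it. calibration takes no time and is no camera call; for the wrist camera it gives the pose at the moment of the call.
- robot.job_done(): hands the job in; it is judged then, once.
The state is a dict: "clock": time; "joints": joint angles; "joint_velocities": joint speeds; "joint_efforts": joint torques, N m; "tcp_pos": TCP position; "eef_rot": TCP orientation; "force": force on the tool from outside, world axes, zero at the start; "wrist_torque": the same for the moment, N m; "opening": finger opening in m; "grasp_force": force on a finger pad.
Only numpy, scipy, OpenCV 4.12 (cv2) and the standard library are available. Lean on these libraries where they do the work, as an engineer would, in place of code of your own. Each camera call takes 0.05 s, during which the arm holds its last target. There are 200 camera calls.

## Working session

There is one attempt and no reset: what is moved stays moved. The work goes in short steps, Python scripts to look and compute and a shell command to move; the robot and the scene stay as the last step left them, time stands still between calls to the robot, and variables do not carry over. Pictures are saved under pics/ and viewed, at most 10 in all, crops included, and the job is handed in when it is done.

```bash
mkdir -p pics
python3 - <<'E'
from station import robot
import cv2,numpy as np
s=robot.sense();print({k:np.round(v,3).tolist() for k,v in s.items()},robot.pinch_z)
for n in("scene","side"):
    cv2.imwrite(f"pics/{n}0.png",robot.camera(n))
    c=robot.calibration(n);print(n,{k:np.round(v,4).tolist() for k,v in c.items()})
E
```

```text
{'clock': 0.0, 'joints': [-77.045, 34.385, -0.146, 91.682, 0.102, 54.025, -4.571], 'joint_velocities': [0.083, -0.017, 0.019, -0.169, -0.067, -0.028, 0.042], 'joint_efforts': [-0.0, -77.646, 1.565, -25.8, 0.012, 0.009, 0.0], 'tcp_pos': [0.216, 0.692, 0.23], 'eef_rot': [-179.909, 0.007, 162.655], 'force': [0.327, -0.548, 0.056], 'wrist_torque': [0.01, -0.0, -0.031], 'grasp_force': 0.0, 'opening': 0.085} 0.0187
scene {'mtx': [[493.8997, 0.0, 320.0606], [0.0, 493.8997, 199.737], [0.0, 0.0, 1.0]], 'distortion': [0.0439, 0.0, 0.0, 0.0, 0.0], 'position': [-0.1822, 0.7069, 0.6458], 'rotation': [-118.2064, -1.3112, -134.6623]}
side {'mtx': [[438.1217, 0.0, 321.7122], [0.0, 438.1217, 198.4456], [0.0, 0.0, 1.0]], 'distortion': [-0.1157, 0.0, 0.0, 0.0, 0.0], 'position': [0.4084, 0.7869, 0.7765], 'rotation': [-130.282, -1.2812, -170.1668]}
```

View pics/scene0.png

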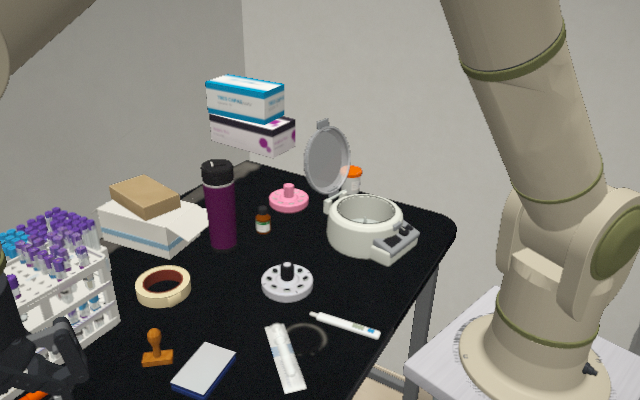

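View pics/side0.png

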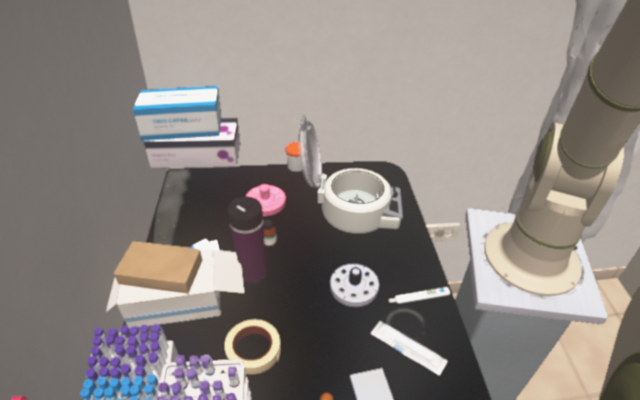

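Rotor candidates in the scene image are the aluminium rotor with black knob (287,282), the pink look-alike (289,200), and the tape roll (163,286). I choose the aluminium one and check it in a close crop.

```bash
cat > h.py <<'E'
import cv2,numpy as np
from scipy.spatial.transform import Rotation as Ro
from scipy.optimize import least_squares
def cam(c):
    return np.array(c["mtx"]),np.array(c["distortion"],float),np.array(c["position"]),Ro.from_euler("xyz",c["rotation"],degrees=True).as_matrix() if np.ndim(c["rotation"])==1 else np.array(c["rotation"])
def proj(c,P):
    K,d,t,R=cam(c);rv=cv2.Rodrigues(R.T)[0]
    return cv2.projectPoints(np.atleast_2d(np.array(P,float)),rv,-R.T@t,K,d)[0][:,0]
def onz(c,uv,z):
    K,d,t,R=cam(c);p=cv2.undistortPoints(np.array(uv,float).reshape(1,1,2),K,d)[0,0]
    r=R@np.array([p[0],p[1],1]);return t+r*(z-t[2])/r[2]
def tri(cs,uvs):
    return least_squares(lambda X:np.concatenate([proj(c,X)[0]-u for c,u in zip(cs,uvs)]),[.5,.2,.05]).x
E
python3 - <<'E'
from station import robot
from h import *
S,D=[robot.calibration(n) for n in("scene","side")]
k=tri([S,D],[(287,264),(355,268)]);print("knobtop",k)
print("rotor deck",onz(S,(287,278),.04),onz(D,(355,283),.04))
print("bowl rim",onz(S,(366,209),.085),onz(D,(358,187),.085))
print("lip",tri([S,D],[(323,123),(304,119)]))
for n,a,b in(("bottle",(263,233),(270,243)),("tumbler",(222,247),(252,280)),("tumblertop",(217,165),(244,207)),("cup",(352,180),(296,155))):
    print(n,tri([S,D],[a,b]))
a=cv2.resize(cv2.imread("pics/scene0.png")[100:330,200:430],(400,400),interpolation=2)
b=cv2.resize(cv2.imread("pics/side0.png")[105:315,220:430],(400,400),interpolation=2)
cv2.imwrite("pics/c1.png",np.hstack([a,b]))
E
```

```text
knobtop [0.42756458 0.17593622 0.06919959]
rotor deck [0.42092786 0.1841704  0.04      ] [0.42339834 0.18827824 0.04      ]
bowl rim [ 0.44818254 -0.08476034  0.085     ] [ 0.45014627 -0.08210932  0.085     ]
lip [ 0.58922637 -0.07986684  0.26172113]
bottle [ 0.64512648  0.06618411 -0.00711496]
tumbler [ 0.65546694  0.18311814 -0.00491609]
tumblertop [0.65696378 0.17463495 0.20432142]
cup [ 0.65248699 -0.26780918  0.02767509]
```

View pics/c1.png

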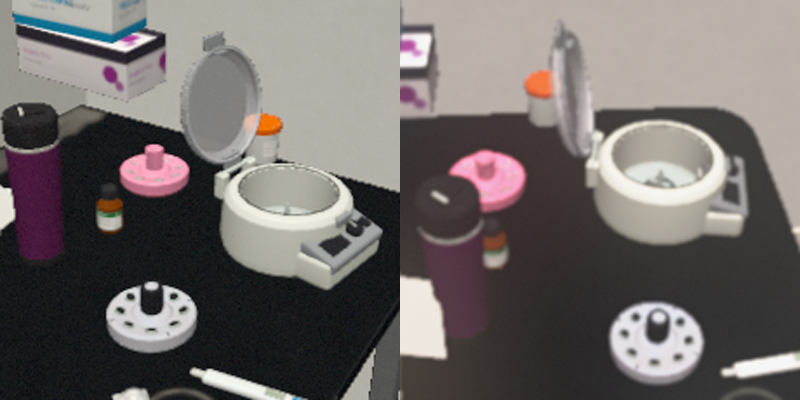

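The crop confirms the bare aluminium rotor with black knob (scene 287,282). The pink copy, at crop (155,172), stands beside the bottle. The lid hinge is towards world +x. Next I check the wrist camera's mounting and work out the move.

Run:
```python
from station import robot
from h import *
s=robot.sense();R=Ro.from_euler("xyz",s["eef_rot"],degrees=True).as_matrix();p=np.array(s["tcp_pos"])
c=robot.calibration("wrist");K,d,t,Rc=cam(c)
print("cam in tool",R.T@(t-p),"cam axes in tool\n",R.T@Rc,K[0,0])
print("shift in tool to (.424,.184,.23)",R.T@(np.array([.424,.184,.23])-p))
```

```text
cam in tool [ 0.07927024 -0.00098681 -0.14229472] cam axes in tool
 [[ 9.58552146e-04 -9.49253587e-01 -3.14510267e-01]
 [ 9.99999380e-01  7.31423930e-04  8.40178492e-04]
 [-5.67502112e-04 -3.14510877e-01  9.49253699e-01]] 291.36764439716853
shift in tool to (.424,.184,.23) [-0.34979737 -0.42252304  0.00112935]
```

```bash
python3 -m jog '[-0.02,-0.025,0,0,1,-0.02,-0.025,0,0,1,-0.02,-0.025,0,0,1,-0.02,-0.025,0,0,1,-0.02,-0.025,0,0,1,-0.02,-0.025,0,0,1,-0.02,-0.025,0,0,1,-0.02,-0.025,0,0,1,-0.02,-0.025,0,0,1,-0.02,-0.025,0,0,1]' && python3 -m jog '[-0.022,-0.025,0,0,1,-0.022,-0.025,0,0,1,-0.022,-0.025,0,0,1,-0.022,-0.025,0,0,1,-0.022,-0.025,0,0,1,-0.02,-0.024,0,0,1,-0.02,-0.024,0,0,1,0,0,0,0,1,0,0,0,0,1]'
python3 - <<'E'
from station import robot
from h import *
import pickle
s=robot.sense();c=robot.calibration("wrist");im=robot.camera("wrist")
pickle.dump((s,c),open("w1.pkl","wb"));cv2.imwrite("pics/w1.png",im)
print(s["tcp_pos"],s["eef_rot"],s["joints"]);print(proj(c,[[.424,.184,.072],[.424,.184,.04]]))
E
```

```text
clock: 0.93
tcp_pos: [0.3328, 0.3921, 0.2311]
eef_rot: [-180.0, -0.0, 162.7]
force: [1.1, 0.3, -0.0]
opening: 0.0852
grasp_force: 0.0
clock: 1.68
tcp_pos: [0.4246, 0.1823, 0.2312]
eef_rot: [-180.0, -0.0, 162.4]
force: [0.5, 0.4, 0.1]
opening: 0.0852
grasp_force: 0.0
[0.42455341 0.18231184 0.23123922] [-1.79978431e+02 -2.57314643e-04  1.62432029e+02] [-32.15539414  16.44535972   2.36180526 125.14507422  -1.05201561
  38.44355204  43.36610372]
[[321.53855906 182.71079825]
 [321.34505697 175.83519195]]
```

View pics/w1.png

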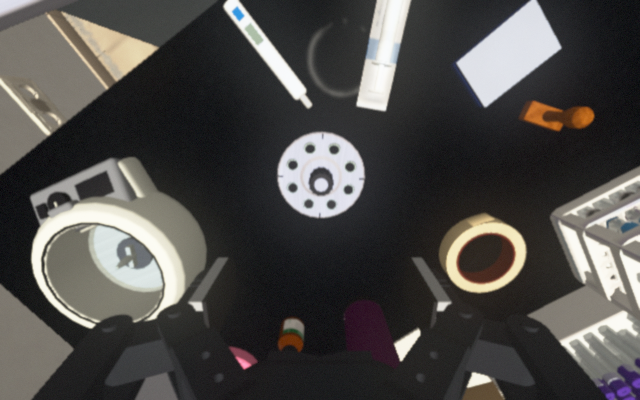

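The wrist view shows the aluminium rotor centred at about (321,175), with its black index lines along the image axes at (278,178), (364,178), (323,132) and (320,217). The bowl is at lower left with a key visible at about (130,250). I measure the rotor, then go and look over the bowl.

```bash
python3 - <<'E'
from h import *
import pickle
s,c=pickle.load(open("w1.pkl","rb"));im=cv2.imread("pics/w1.png")
g=cv2.cvtColor(im,cv2.COLOR_BGR2GRAY)
m=np.zeros_like(g);cv2.circle(m,(321,175),58,255,-1);b=((g>90)&(m>0)).astype(np.uint8)
n,l,st,ce=cv2.connectedComponentsWithStats(b);k=1+np.argmax(st[1:,4]);hull=cv2.convexHull(cv2.findContours((l==k).astype(np.uint8),0,1)[0][0])
e=cv2.fitEllipse(hull);print(e,onz(c,e[0],.04),onz(c,e[0],.03))
kb=((g<60)&(np.hypot(*(np.indices(g.shape)-np.array([180,321])[:,None,None]))<16)).astype(np.uint8)
print("knob blob",np.argwhere(kb).mean(0)[::-1])
# index lines: darkness vs angle on the projected rim
C=onz(c,e[0],.04);a=np.radians(np.arange(0,360,.5))
for r in(.049,.050):
    q=proj(c,np.c_[C[0]+r*np.cos(a),C[1]+r*np.sin(a),0*a+.04]).astype(np.float32)
    v=cv2.remap(g,q[:,0].copy(),q[:,1].copy(),1)[:,0].astype(float)
    f=sum(np.roll(v,180*i)[:180] for i in range(4));print(r,np.argmin(f)/2,np.min(f),np.median(f))
R=Ro.from_euler("xyz",s["eef_rot"],degrees=True).as_matrix()
print("to bowl",R.T@(np.array([.449,-.083,.231])-s["tcp_pos"]))
E
cp pics/w1.png pics/w1c.png
```

```text
((320.64105224609375, 174.3907012939453), (86.86774444580078, 88.3306884765625), 87.72005462646484) [0.42210379 0.18373169 0.04      ] [0.42430366 0.18308407 0.03      ]
knob blob [319.72 171.2 ]
0.049 70.0 720.0 767.0
0.05 70.5 604.0 650.0
to bowl [-0.10338732 -0.24555858  0.0003312 ]
```

```bash
python3 -m jog '[-0.013,-0.031,0,0,1,-0.013,-0.031,0,0,1,-0.013,-0.031,0,0,1,-0.013,-0.031,0,0,1,-0.013,-0.031,0,0,1,-0.013,-0.031,0,0,1,-0.013,-0.031,0,0,1,-0.012,-0.029,0,0,1,0,0,0,0,1,0,0,0,0,1]'
python3 - <<'E'
from station import robot
from h import *
import pickle
s=robot.sense();c=robot.calibration("wrist");im=robot.camera("wrist")
pickle.dump((s,c),open("w2.pkl","wb"));cv2.imwrite("pics/w2.png",im)
print(s["tcp_pos"],s["eef_rot"],s["joints"]);u=proj(c,[[.449,-.083,.085],[.449,-.083,.065],[.449,-.083,.03]]);print(u)
x,y=u[1].astype(int);print(x-80,y-80);cv2.imwrite("pics/w2c.png",cv2.resize(im[max(y-80,0):y+80,x-80:x+80],None,fx=3.75,fy=3.75,interpolation=2))
E
```

```text
clock: 2.57
tcp_pos: [0.4494, -0.0817, 0.2312]
eef_rot: [180.0, -0.0, 162.6]
force: [1.3, 1.4, -0.1]
opening: 0.0852
grasp_force: 0.0
[ 0.44938199 -0.08169675  0.23117309] [ 1.79995000e+02 -3.98603436e-03  1.62565605e+02] [ -2.21674515  16.11507521   6.83334137 125.95632126  -3.07882178
  38.08011926  79.34055606]
[[318.82505827 186.96573786]
 [318.84914315 182.09890438]
 [318.88502008 174.84878266]]
238 102
```

View pics/w2c.png

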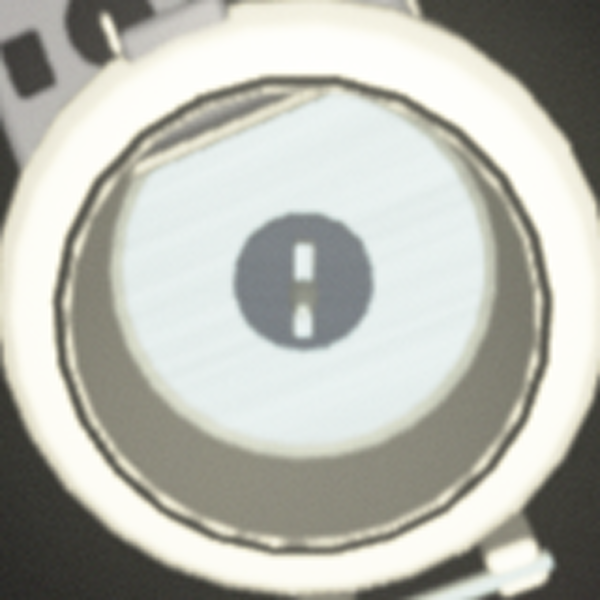

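The view into the bowl shows the key (white bar) running vertically in the crop from (303,247) to (303,335), along tool x. The flange centre is at about (303,281) and the bowl's inner rim is centred at about (303,313). Now I measure these precisely, along with the fine alignment offsets.

Run:
```python
from h import *
import pickle
s,c=pickle.load(open("w2.pkl","rb"));im=cv2.imread("pics/w2.png");g=cv2.cvtColor(im,cv2.COLOR_BGR2GRAY)
yy,xx=np.indices(g.shape);d=np.hypot(xx-318.8,yy-177)
b=((g<165)&(d<26)).astype(np.uint8)
h=cv2.convexHull(np.argwhere(b)[:,::-1].astype(np.int32));e=cv2.fitEllipse(h);print("flange",e,onz(c,e[0],.03),onz(c,e[0],.027))
w=((g>185)&(d<15));p=np.argwhere(w)[:,::-1].astype(np.float32);v=cv2.fitLine(p,2,0,.01,.01).ravel()
A=onz(c,v[2:]-v[:2]*8,.0395);B=onz(c,v[2:]+v[:2]*8,.0395);print(len(p),v,p.min(0),p.max(0),"key angle",np.degrees(np.arctan2(*(B-A)[1::-1]))%180,"key mid",onz(c,(p.min(0)+p.max(0))/2,.0395))
# dark ring at rim inner edge
pts=[]
for a in np.radians(np.arange(0,360,3)):
    r=np.arange(55,72,.25);q=np.c_[318.8+r*np.cos(a),185.5+r*np.sin(a)].astype(np.float32)
    t=cv2.remap(g,q[:,0].copy(),q[:,1].copy(),1).ravel();k=np.argmin(t);
    if t[k]<110:pts.append(q[k])
e=cv2.fitEllipse(np.array(pts));print("rim",len(pts),e,onz(c,e[0],.085),onz(c,e[0],.08))
cv2.imwrite("pics/tmp.png",im)
s,c=pickle.load(open("w1.pkl","rb"));im=cv2.imread("pics/w1.png")
o=cv2.resize(im[115:235,260:380],None,fx=5,fy=5,interpolation=2);cv2.imwrite("pics/w1z.png",o)
```

```text
flange ((318.47381591796875, 176.46803283691406), (35.75480270385742, 36.361881256103516), 81.00707244873047) [ 0.45075662 -0.08407092  0.03      ] [ 0.45143165 -0.08429068  0.027     ]
81 [ 3.3296943e-02 -9.9944550e-01  3.1854321e+02  1.7846913e+02] [316. 167.] [321. 191.] key angle 160.70600099875853 key mid [ 0.45153743 -0.08425942  0.0395    ]
rim 86 ((318.2779541015625, 185.5384979248047), (125.12899017333984, 129.96641540527344), 91.54768371582031) [ 0.44738888 -0.08308155  0.085     ] [ 0.44867007 -0.08350051  0.08      ]
```

View pics/w1z.png

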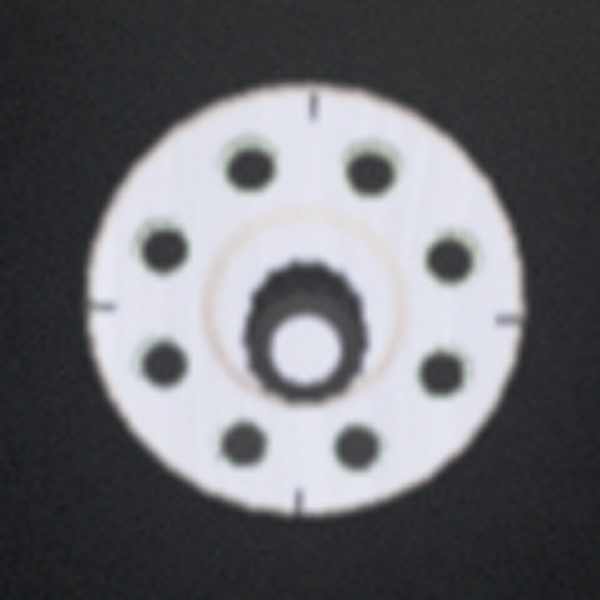

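In the zoom, the index lines cross at (306,313), full picture (321.2,177.6), and are turned about 2° clockwise. The knob top is at (306,349), full picture (321.2,184.8). The ellipse centres are perspective-biased, so I use the line crossing and a fitted circle projection.

Run:
```python
from h import *
import pickle
def circ(c,e,r,z,x0):  # true circle centre whose projected ellipse centre matches
    a=np.radians(np.arange(0,360,5))
    f=lambda X:np.array(cv2.fitEllipse(proj(c,np.c_[X[0]+r*np.cos(a),X[1]+r*np.sin(a),0*a+z]).astype(np.float32))[0])-e
    return least_squares(f,x0,diff_step=1e-3).x
s1,c1=pickle.load(open("w1.pkl","rb"));s2,c2=pickle.load(open("w2.pkl","rb"))
print("rotor: cross",onz(c1,(321.2,177.6),.04),"knob",onz(c1,(321.2,184.8),.072),"outline",circ(c1,(320.64,174.39),.052,.04,[.424,.184]))
print("bowl: flange",circ(c2,(318.47,176.47),.019,.03,[.45,-.084]),"rim",circ(c2,(318.28,185.54),.064,.085,[.45,-.084]))
R=Ro.from_euler("xyz",s2["eef_rot"],degrees=True).as_matrix()
print(R.T@(np.array([.4255,.1833,.2312])-s2["tcp_pos"]))
```

```text
rotor: cross [0.42596991 0.18320436 0.04      ] knob [0.42608839 0.18296674 0.072     ] outline [0.42448558 0.18297968]
bowl: flange [ 0.45106664 -0.08417211] rim [ 0.45150333 -0.08435809]
[1.02181494e-01 2.45667603e-01 1.63876233e-06]
```

```bash
python3 -m jog '[0.013,0.031,0,0,1,0.013,0.031,0,0,1,0.013,0.031,0,0,1,0.013,0.031,0,0,1,0.013,0.031,0,0,1,0.013,0.031,0,0,1,0.012,0.03,0,0,1,0.0118,0.0296,0,0,1,0,0,0,0,0.7,0,0,0,0,0.7]'
python3 - <<'E'
from station import robot
from h import *
s=robot.sense();R=Ro.from_euler("xyz",s["eef_rot"],degrees=True).as_matrix()
print("left",R.T@(np.array([.4258,.1831,.043])-s["tcp_pos"]),s["eef_rot"])
E
```

```text
clock: 3.45
tcp_pos: [0.4237, 0.1869, 0.2311]
eef_rot: [180.0, -0.0, 163.1]
force: [0.1, -0.7, -0.1]
opening: 0.0635
grasp_force: 0.0
left [-0.00326127 -0.00313013  0.18807761] [ 1.79976842e+02 -4.26213556e-02  1.63086311e+02]
```

```bash
python3 -m jog '[0,0,0.03,0,0.7,0,0,0.03,0,0.7,0,0,0.03,0,0.7,0,0,0.02,0,0.7,0,0,0,0,0.7,0,0,0,0,0.7]'
python3 - <<'E'
from station import robot
from h import *
s=robot.sense();R=Ro.from_euler("xyz",s["eef_rot"],degrees=True).as_matrix()
print("left",R.T@(np.array([.4258,.1831,.043])-s["tcp_pos"]),s["eef_rot"])
E
```

```text
clock: 3.95
tcp_pos: [0.4243, 0.1828, 0.1209]
eef_rot: [-179.9, -0.1, 162.7]
force: [-0.4, 0.0, -0.1]
opening: 0.0596
grasp_force: 0.0
left [-0.00152098  0.00092866  0.07786347] [-1.79876777e+02 -1.10863040e-01  1.62667108e+02]
```

```bash
python3 -m jog '[-0.0015,0.0007,0.026,0,0.7,0,0,0.026,0,0.7,0,0,0.016,0,0.7,0,0,0.01,0,0.7,0,0,0,0,0.7,0,0,0,0,0.7,0,0,0,0,0.4]' && python3 -m jog '[0,0,0,0,0.2,0,0,0,0,0.1,0,0,0,0,0,0,0,0,0,0,0,0,0,0,0,0,0,0,0,0,0,0,0,0,0]' 60
```

```text
clock: 4.53
tcp_pos: [0.4275, 0.1837, 0.0447]
eef_rot: [179.9, 0.1, 162.6]
force: [0.0, 0.1, -0.0]
opening: 0.0494
grasp_force: 0.0
clock: 5.12
tcp_pos: [0.4273, 0.1834, 0.0445]
eef_rot: [179.9, 0.1, 162.6]
force: [-1.0, -0.5, 11.7]
opening: 0.0243
grasp_force: 58.1
```

```bash
python3 -m jog '[0,0,-0.006,0,0,0,0,-0.016,0,0,0,0,-0.025,0,0,0,0,-0.025,0,0,0,0,-0.025,0,0,0,0,-0.02,0,0,0,0,-0.01,0,0,0,0,0,0,0,0,0,0,0,0]'
python3 - <<'E'
from station import robot
from h import *
s=robot.sense();R=Ro.from_euler("xyz",s["eef_rot"],degrees=True).as_matrix()
print("left",R.T@(np.array([.4526,-.0847,.165])-s["tcp_pos"]),s["eef_rot"],s["force"],s["wrist_torque"])
E
```

```text
clock: 5.87
tcp_pos: [0.4268, 0.1834, 0.1709]
eef_rot: [179.9, 0.1, 162.7]
force: [-0.1, -0.2, -2.8]
opening: 0.0241
grasp_force: 59.3
left [-0.10452706 -0.24824668  0.00576267] [1.79930616e+02 6.35316339e-02 1.62653192e+02] [-0.05151365 -0.1793776  -2.8006607 ] [ 0.03622349 -0.04529352  0.01735566]
```

```bash
python3 -m jog '[-0.005,-0.012,0,0,0,-0.01,-0.024,0,0,0,-0.012,-0.028,0,0,0,-0.013,-0.031,0,0,0,-0.013,-0.031,0,0,0,-0.013,-0.031,0,0,0,-0.012,-0.028,0,0,0,-0.012,-0.028,0,0,0,-0.009,-0.022,0,0,0,-0.0055,-0.013,0,0,0]' && python3 -m jog '[0,0,0,0,0,0,0,0,0,0,0,0,0,0,0]'
python3 - <<'E'
from station import robot
from h import *
s=robot.sense();R=Ro.from_euler("xyz",s["eef_rot"],degrees=True).as_matrix()
print("left",R.T@(np.array([.4526,-.0847,.165])-s["tcp_pos"]),s["eef_rot"],s["force"],s["wrist_torque"],s["joints"])
S=robot.calibration("wrist");im=robot.camera("wrist");cv2.imwrite("pics/w3.png",im)
E
```

```text
clock: 6.7
tcp_pos: [0.4517, -0.0875, 0.1692]
eef_rot: [-179.9, -0.1, 162.5]
force: [0.4, 0.5, -2.1]
opening: 0.0239
grasp_force: 59.3
clock: 6.95
tcp_pos: [0.4521, -0.0837, 0.1696]
eef_rot: [180.0, -0.1, 162.7]
force: [1.1, 1.1, -1.8]
opening: 0.0244
grasp_force: 59.3
left [-0.00081328 -0.0008083   0.00455451] [ 1.79998037e+02 -9.83111123e-02  1.62682821e+02] [ 1.14537713  1.07163069 -1.79359609] [ 0.01198447  0.02638513 -0.02111481] [  2.90431217  22.04308337   0.69696499 129.04697654  -0.59157975
  29.00773083  76.7509817 ]
```

View pics/w3.png

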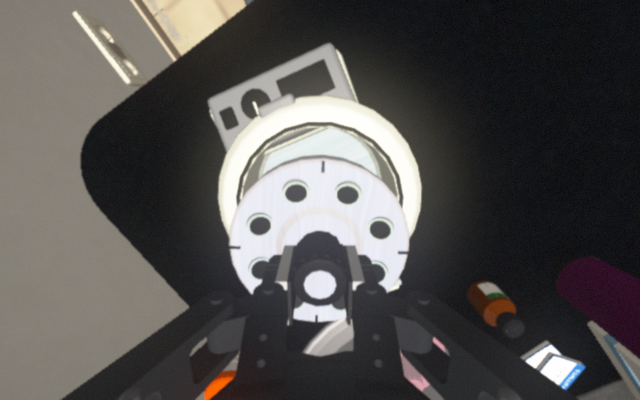

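The rotor is held level, with index lines at (234,247), (404,252), (323,166) and (317,320), so it kept the 2° offset that matches the key. I check the axis from the line crossing at (320,249.5).

Run:
```python
from station import robot
from h import *
s=robot.sense();c=robot.calibration("wrist");R=Ro.from_euler("xyz",s["eef_rot"],degrees=True).as_matrix()
P=onz(c,(320.1,249.6),s["tcp_pos"][2]-.0045);print(P,s["tcp_pos"],"rotor in tool",R.T@(P-s["tcp_pos"]))
print("err to bowl in tool",R.T@(np.array([.4513,-.0843,P[2]])-P))
```

```text
[ 0.44969187 -0.08307232  0.16524258] [ 0.45223077 -0.083411    0.16974258] rotor in tool [ 0.00251898 -0.00043073  0.00450333]
err to bowl in tool [-1.90009971e-03 -6.94923831e-04 -2.59900041e-06]
```

```bash
python3 -m jog '[-0.0014,-0.0007,0.01,0,0,0,0,0.015,0,0,0,0,0.015,0,0,0,0,0.01,0,0,0,0,0.005,0,0,0,0,0,0,0]' && python3 -m jog '[0,0,0.003,0,0,0,0,0.003,0,0,0,0,0.003,0,0,0,0,0.003,0,0,0,0,0,0,0]'; python3 -c "
from station import robot;s=robot.sense();print(s['force'],s['wrist_torque'])"
```

```text
clock: 7.5
tcp_pos: [0.4533, -0.0845, 0.1143]
eef_rot: [-180.0, -0.1, 162.8]
force: [-0.5, -0.1, -1.6]
opening: 0.0244
grasp_force: 59.3
clock: 7.92
tcp_pos: [0.4537, -0.0856, 0.103]
eef_rot: [-180.0, -0.0, 162.7]
force: [0.1, 0.0, -2.9]
opening: 0.0239
grasp_force: 59.3
[ 6.23432888e-02  2.54792760e-03 -2.87638304e+00] [-0.06668521  0.01446559 -0.02689812]
```

```bash
for i in 1; do python3 -m jog '[0,0,0.003,0,0,0,0,0.002,0,0,0,0,0,0,0]'; done;  python3 -m jog '[0,0,0.003,0,0,0,0,0.002,0,0,0,0,0,0,0]'; python3 -c "
from station import robot;s=robot.sense();print(s['force'],s['wrist_torque'])"
```

```text
clock: 8.17
tcp_pos: [0.4536, -0.0856, 0.098]
eef_rot: [-180.0, -0.0, 162.6]
force: [0.1, 0.5, -2.3]
opening: 0.0244
grasp_force: 59.3
clock: 8.42
tcp_pos: [0.4536, -0.0855, 0.0929]
eef_rot: [-180.0, -0.0, 162.7]
force: [-0.4, -0.4, -1.6]
opening: 0.0244
grasp_force: 59.3
[-0.41510036 -0.37231207 -1.59803039] [ 0.06654244 -0.0199363  -0.00170534]
```

```bash
python3 -m jog '[0,0,0.003,0,0,0,0,0.002,0,0,0,0,0,0,0]';  python3 -m jog '[0,0,0.002,0,0,0,0,0.001,0,0,0,0,0,0,0]'; python3 -c "
from station import robot;s=robot.sense();print(s['force'],s['wrist_torque'])"
```

```text
clock: 8.67
tcp_pos: [0.4536, -0.0855, 0.0879]
eef_rot: [-180.0, -0.0, 162.7]
force: [0.5, 0.7, -2.8]
opening: 0.0243
grasp_force: 59.3
clock: 8.92
tcp_pos: [0.4537, -0.0855, 0.0851]
eef_rot: [-180.0, -0.0, 162.7]
force: [-0.9, -0.2, -3.1]
opening: 0.0242
grasp_force: 59.3
[-0.91956102 -0.15640827 -3.09775919] [ 0.10380078  0.04987696 -0.02817497]
```

```bash
for i in 1; do python3 -m jog '[0,0,0.001,0,0,0,0,0.001,0,0,0,0,0,0,0]'; done; python3 -m jog '[0,0,0.001,0,0,0,0,0,0,0]'; python3 -c "
from station import robot;s=robot.sense();print(s['force'],s['wrist_torque'])"
```

```text
clock: 9.17
tcp_pos: [0.4538, -0.0855, 0.0833]
eef_rot: [180.0, 0.0, 162.7]
force: [-0.6, 1.1, -0.0]
opening: 0.0242
grasp_force: 59.3
clock: 9.33
tcp_pos: [0.4538, -0.0855, 0.0824]
eef_rot: [180.0, 0.0, 162.7]
force: [-1.1, 1.4, 3.6]
opening: 0.0243
grasp_force: 59.6
[-1.1108271   1.39571104  3.55969469] [0.28479259 0.17982026 0.03274756]
```

Contact of about 6 N at rotor height ~38 mm, so it is riding on the key. Now I turn gently at this height and watch the force.

```bash
python3 -m jog '[0,0,0,1.5,0,0,0,0,1.5,0,0,0,0,0,0]'; python3 -m jog '[0,0,0,1.5,0,0,0,0,1.5,0,0,0,0,0,0]'; python3 -c "
from station import robot;s=robot.sense();print(s['force'],s['wrist_torque'])"
```

```text
clock: 9.58
tcp_pos: [0.4538, -0.0854, 0.0824]
eef_rot: [180.0, 0.0, 159.5]
force: [-0.8, 2.0, 2.8]
opening: 0.0243
grasp_force: 59.8
clock: 9.83
tcp_pos: [0.4538, -0.0854, 0.0823]
eef_rot: [180.0, 0.0, 156.5]
force: [-1.2, 2.4, 2.5]
opening: 0.0244
grasp_force: 59.9
[-1.19003832  2.37947088  2.54508123] [0.70994474 0.07901781 0.02641464]
```

```bash
python3 -m jog '[0.0007,0.001,0,-1.5,0,0,0,0,0,0]'; python3 -m jog '[0,0,0,-1.5,0,0,0,0,-1.5,0,0,0,0,0,0]';python3 -m jog '[0,0,0,-1.5,0,0,0,0,0,0]'; python3 -c "
from station import robot;s=robot.sense();print(s['force'],s['wrist_torque'])"
```

```text
clock: 10.0
tcp_pos: [0.4536, -0.0849, 0.0823]
eef_rot: [-180.0, 0.0, 158.3]
force: [0.8, -1.4, 2.7]
opening: 0.0242
grasp_force: 59.9
clock: 10.25
tcp_pos: [0.4536, -0.0849, 0.0823]
eef_rot: [-180.0, 0.0, 161.3]
force: [-0.2, -2.4, 1.8]
opening: 0.0246
grasp_force: 59.9
clock: 10.42
tcp_pos: [0.4534, -0.0842, 0.0821]
eef_rot: [180.0, -0.0, 162.8]
force: [-0.0, -0.6, -1.3]
opening: 0.0242
grasp_force: 59.4
[-0.02720464 -0.59320495 -1.33141176] [ 0.01777206  0.01739924 -0.05537435]
```

The vertical force fell to free-hanging weight, so the key seems to be in the slot. I lower slowly.

```bash
python3 -m jog '[0,0,0.001,0,0,0,0,0.001,0,0,0,0,0,0,0]'; python3 -m jog '[0,0,0.001,0,0,0,0,0.001,0,0,0,0,0,0,0]'; python3 -c "
from station import robot;s=robot.sense();print(s['force'],s['wrist_torque'])"
```

```text
clock: 10.67
tcp_pos: [0.4533, -0.0841, 0.08]
eef_rot: [180.0, -0.0, 162.7]
force: [0.1, 0.5, -1.1]
opening: 0.0246
grasp_force: 59.4
clock: 10.92
tcp_pos: [0.4534, -0.0843, 0.0781]
eef_rot: [-180.0, -0.0, 162.7]
force: [0.3, 0.1, -2.3]
opening: 0.025
grasp_force: 59.4
[ 0.28031821  0.09033948 -2.32300742] [-0.00653329 -0.01215061  0.03426633]
```

```bash
python3 -m jog '[0,0,0.001,0,0,0,0,0.001,0,0,0,0,0,0,0]'; python3 -m jog '[0,0,0.001,0,0,0,0,0.0005,0,0,0,0,0,0,0]'; python3 -c "
from station import robot;s=robot.sense();print(s['force'],s['wrist_torque'])"
```

```text
clock: 11.17
tcp_pos: [0.4535, -0.0844, 0.0761]
eef_rot: [-180.0, -0.0, 162.7]
force: [0.3, 0.5, -2.8]
opening: 0.024
grasp_force: 59.3
clock: 11.42
tcp_pos: [0.4535, -0.0844, 0.0747]
eef_rot: [-180.0, -0.0, 162.7]
force: [0.2, 1.3, -2.4]
opening: 0.0243
grasp_force: 59.4
[ 0.21149089  1.28522067 -2.37089825] [ 0.01936194 -0.05294814  0.00624826]
```

```bash
python3 -m jog '[0,0,0.0005,0,0,0,0,0.0005,0,0,0,0,0,0,0]'; python3 -c "
from station import robot;s=robot.sense();print(s['force'],s['wrist_torque'])"
```

```text
clock: 11.67
tcp_pos: [0.4535, -0.0844, 0.0738]
eef_rot: [180.0, 0.0, 162.7]
force: [-0.5, 0.5, 0.0]
opening: 0.0243
grasp_force: 59.7
[-0.45579469  0.52434587  0.0201752 ] [ 0.05042689  0.01423076 -0.01977273]
```

```bash
python3 -m jog '[0,0,0,0,0.4,0,0,0,0,0.5,0,0,0,0,0.6,0,0,0,0,0.6]'; python3 -m jog '[0,0,-0.015,0,0.6,0,0,-0.025,0,0.6,0,0,-0.03,0,0.6,0,0,-0.035,0,0.6,0,0,-0.035,0,0.6,0,0,-0.02,0,0.6,0,0,0,0,0.6,0,0,0,0,0.6]'
python3 - <<'E'
from station import robot
from h import *
s=robot.sense();c=robot.calibration("wrist");im=robot.camera("wrist");cv2.imwrite("pics/w4.png",im)
print(s["tcp_pos"],s["force"])
S=robot.calibration("scene");cv2.imwrite("pics/s4.png",robot.camera("scene"))
u=proj(c,[[.4513,-.0843,.07],[.4513,-.0843,.102]]);print(u)
x,y=u[0].astype(int)
a=cv2.resize(im[max(0,y-90):max(0,y-90)+180,x-90:x+90],(500,500),interpolation=2);cv2.imwrite("pics/w4c.png",a);print(x-90,max(0,y-90),500/180)
E
```

```text
clock: 12.0
tcp_pos: [0.4536, -0.0844, 0.0738]
eef_rot: [180.0, 0.0, 162.7]
force: [-0.3, -0.5, -0.6]
opening: 0.0513
grasp_force: 0.0
clock: 12.67
tcp_pos: [0.4539, -0.0844, 0.2348]
eef_rot: [180.0, 0.2, 162.7]
force: [-0.2, -1.3, -0.4]
opening: 0.0513
grasp_force: 0.0
[ 0.45389866 -0.08442537  0.23479372] [-0.23104381 -1.25778097 -0.42066163]
[[319.40260384 179.66795992]
 [319.4418301  187.66181826]]
229 89 2.7777777777777777
```

View pics/w4c.png

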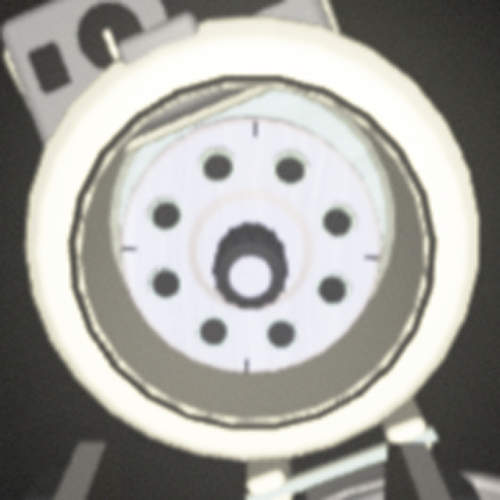

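The rotor sits centred and level on the spindle. The index crossing at crop (251,253) projects to within 0.5 px of the home position (deck at 70 mm). Next I work out the lid push and check clearance to the boxes behind.

Run:
```python
from station import robot
from h import *
S,D=[robot.calibration(n) for n in("scene","side")];W=robot.calibration("wrist")
print("box right bottom corner",tri([S,D],[(270,155),(237,165)]),"box right top",tri([S,D],[(284,82),(219,90)]))
l=tri([S,D],[(323,123),(304,119)]);print("lip",l)
for yaw in(0,3,6,9):
    x=np.array([np.cos(np.radians(yaw)),np.sin(np.radians(yaw))]);P=np.array([.4513,-.0843])+x*.134
    print(yaw,P,proj(S,[[*P,.271]]),proj(D,[[*P,.271]]))
s=robot.sense();R=Ro.from_euler("xyz",s["eef_rot"],degrees=True).as_matrix()
print(R.T@(np.array([.65,-.078,.31])-s["tcp_pos"]))
```

```text
box right bottom corner [ 0.75273422 -0.04884014  0.13394204] box right top [ 0.81673525 -0.15111819  0.28904802]
lip [ 0.58922637 -0.07986684  0.26172113]
0 [ 0.5853 -0.0843] [[326.37284026 117.85876377]] [[305.71655392 116.17291595]]
3 [ 0.58511636 -0.07728698] [[324.29787127 118.52921731]] [[305.18529401 117.67662077]]
6 [ 0.58456593 -0.07029319] [[322.32477905 119.24280996]] [[304.80782021 119.20962369]]
9 [ 0.58365024 -0.06333778] [[320.45917868 119.99852109]] [[304.58770569 120.76826832]]
[-0.18616416  0.064748   -0.07714522]
```

```bash
python3 -m jog '[0,0,-0.025,0,0.2,0,0,-0.025,0,0,0,0,-0.025,0,0,0,0,0,0,0,0,0,0,0,0]' 30
```

```text
clock: 13.18
tcp_pos: [0.4536, -0.0844, 0.3084]
eef_rot: [180.0, 0.0, 162.7]
force: [-0.2, -0.7, -0.1]
opening: -0.0002
grasp_force: 0.0
```

```bash
python3 -m jog '[-0.02,0.007,0,0,0,-0.03,0.01,0,0,0,-0.03,0.011,0,0,0,-0.03,0.011,0,0,0,-0.03,0.011,0,0,0,-0.022,0.007,0,0,0,-0.011,0.003,0,0,0,0,0,0,0,0,0,0,0,0,0]'
python3 - <<'E'
from station import robot
import cv2,numpy as np
a,b=robot.camera("scene"),robot.camera("side")
cv2.imwrite("pics/l1.png",np.hstack([cv2.resize(a[20:260,170:410],(400,400)),cv2.resize(b[20:260,170:410],(400,400))]))
E
```

```text
clock: 13.93
tcp_pos: [0.6358, -0.0786, 0.3058]
eef_rot: [-179.9, -0.2, 162.7]
force: [0.3, 0.3, 0.0]
opening: -0.0001
grasp_force: 0.0
```

View pics/l1.png

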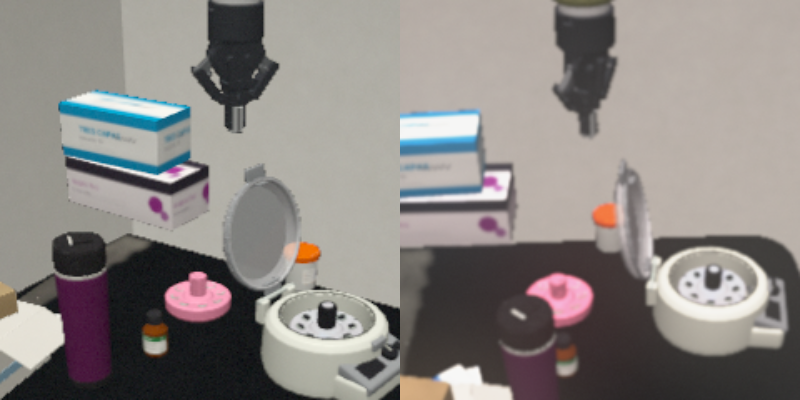

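The closed gripper is behind and above the lid, with fingertips at crop (237,130) and the lip at (255,172). The boxes are clear to the left. I descend behind the lip and push forward.

```bash
python3 -m jog '[0,0,0.015,0,0,0,0,0.022,0,0,0,0,0.022,0,0,0,0,0.011,0,0,0,0,0,0,0,0,0,0,0,0]' && python3 -m jog '[0.01,-0.003,0,0,0,0.01,-0.003,0,0,0,0.01,-0.003,0,0,0,0.01,-0.003,0,0,0,0.01,-0.003,0,0,0,0.01,-0.003,0,0,0,0,0,0,0,0]'
```

```text
clock: 14.53
tcp_pos: [0.6361, -0.0788, 0.239]
eef_rot: [-180.0, -0.0, 162.6]
force: [-0.3, -0.2, 1.1]
opening: 0.0002
grasp_force: 0.0
clock: 15.12
tcp_pos: [0.5713, -0.0782, 0.2391]
eef_rot: [-180.0, -0.1, 162.6]
force: [0.4, 0.0, 0.2]
opening: -0.0001
grasp_force: 0.0
```

```bash
python3 -m jog '[0.009,-0.003,0,0,0,0.009,-0.003,0,0,0,0.009,-0.003,0,0,0,0.009,-0.003,0,0,0,0.009,-0.003,0,0,0,0.009,-0.003,0,0,0,0.009,-0.003,0,0,0,0.006,-0.002,0,0,0,0,0,0,0,0,0,0,0,0,0]'
python3 - <<'E'
from station import robot
import cv2,numpy as np
a,b=robot.camera("scene"),robot.camera("side")
cv2.imwrite("pics/l2.png",np.hstack([cv2.resize(a[20:260,200:440],(400,400)),cv2.resize(b[20:260,200:440],(400,400))]))
E
```

```text
clock: 15.95
tcp_pos: [0.5012, -0.0794, 0.239]
eef_rot: [180.0, 0.0, 162.7]
force: [0.2, -0.5, 1.2]
opening: -0.0003
grasp_force: 0.0
```

```bash
python3 -m jog '[-0.01,0,-0.02,0,0,0,0,-0.02,0,0,0,0,-0.02,0,0,0,0,0,0,0,0,0,0,0,0,0,0,0,0,0,0,0,0,0,0,0,0,0,0,0,0,0,0,0,0,0,0,0,0,0]'; python3 -m jog '[0,0,0,0,0,0,0,0,0,0,0,0,0,0,0,0,0,0,0,0,0,0,0,0,0,0,0,0,0,0,0,0,0,0,0,0,0,0,0,0,0,0,0,0,0,0,0,0,0,0]'; python3 -m jog '[0,0,0,0,0,0,0,0,0,0,0,0,0,0,0,0,0,0,0,0,0,0,0,0,0,0,0,0,0,0,0,0,0,0,0,0,0,0,0,0,0,0,0,0,0,0,0,0,0,0]';python3 -m jog '[0,0,0,0,0,0,0,0,0,0,0,0,0,0,0,0,0,0,0,0,0,0,0,0,0,0,0,0,0,0,0,0,0,0,0,0,0,0,0,0,0,0,0,0,0,0,0,0,0,0]'
python3 - <<'E'
from station import robot
import cv2,numpy as np
a,b=robot.camera("scene"),robot.camera("side")
cv2.imwrite("pics/l3.png",np.hstack([cv2.resize(a[20:260,200:440],(400,400)),cv2.resize(b[20:260,200:440],(400,400))]))
E
```

```text
clock: 16.88
tcp_pos: [0.5105, -0.0823, 0.2983]
eef_rot: [-180.0, -0.0, 162.7]
force: [0.6, -0.3, -0.3]
opening: 0.0004
grasp_force: 0.0
clock: 17.72
tcp_pos: [0.5107, -0.0824, 0.2988]
eef_rot: [180.0, 0.0, 162.7]
force: [-0.1, -0.3, 0.7]
opening: -0.0003
grasp_force: 0.0
clock: 18.55
tcp_pos: [0.5107, -0.0824, 0.2988]
eef_rot: [180.0, 0.0, 162.6]
force: [0.0, -0.1, 0.1]
opening: -0.0003
grasp_force: 0.0
clock: 19.38
tcp_pos: [0.5107, -0.0824, 0.2988]
eef_rot: [-180.0, 0.0, 162.7]
force: [0.3, 0.2, 0.1]
opening: 0.0002
grasp_force: 0.0
```

View pics/l3.png

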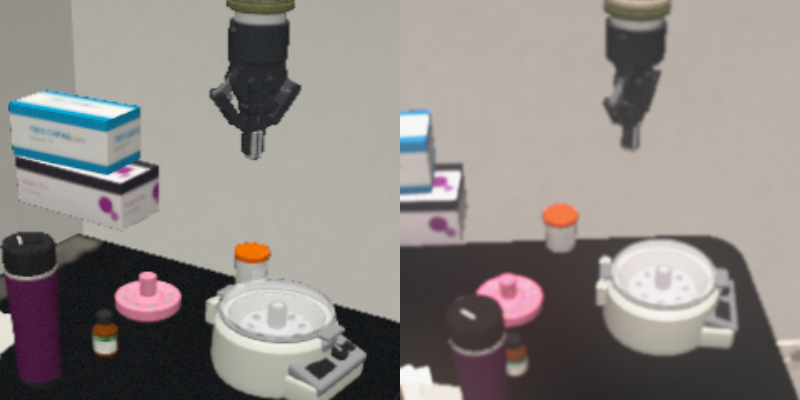

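The lid lies shut over the rotor, with its lip over the console at crop (335,330). The bystanders are unmoved and the gripper is clear. I confirm that nothing is still moving, then hand in.

Run:
```python
from station import robot
import cv2,numpy as np
o=robot.camera("scene")[150:270,310:440].astype(int)
for _ in range(10): n=robot.camera("scene")[150:270,310:440].astype(int)
d=np.abs(n-o).max(2);print("moving px",(d>60).sum(),d.mean())
if (d>60).sum()<15: print(robot.job_done())
```

```text
moving px 0 2.6948076923076925
the job is handed in; nothing more can be done
None
```

The rotor is seated on the spindle with the key in its slot, the lid is closed over it, and the job is handed in at about 20 s. Both were judged from force readings and camera views, and no verdict came back.

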